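Lay up the bonding caddy

TASK

Lay up the bonding caddy for the next filling: lay each of the three syringes in the inclined cradle whose front tag has the colour of its end cap, cap end down at the tag and the finger flange dropped into its gap, so that it lies fully home in the saddles; and stand the dropper bottle with the white cap and dark red label in the round well, keeping it upright all the way. Leave the other, black-capped dropper bottle and the marker pen where they are.

Things in the scene. Friction and masses are not known exactly. Their poses are not given: they have to be found in the camera images.
- syringe_orange: black filling-material syringe with a bright orange end cap, lying, 126 x 22 x 11 mm. Origin: underside, mid length; centre line 5 mm above, along own y. Cap at y -63 to -46 mm, barrel (10.4 mm thick) -46 to +30, finger flange (2 mm thick, full width) +30 to +32, plunger rod to +60, thumb disc +63. Grasp the barrel near y = -8, fingers closing along its x
- syringe_blue: black filling-material syringe with a blue end cap, lying, 126 x 22 x 11 mm. Origin: underside, mid length; centre line 5 mm above, along own y. Cap at y -63 to -46 mm, barrel (10.4 mm thick) -46 to +30, finger flange (2 mm thick, full width) +30 to +32, plunger rod to +60, thumb disc +63. Grasp the barrel near y = -8, fingers closing along its x
- syringe_white: blue etching-gel syringe (blue barrel and plunger) with a white end cap, lying, 126 x 20 x 11 mm. Origin: underside, mid length; centre line 5 mm above, along own y. Cap at y -63 to -46 mm, barrel (9.2 mm thick) -46 to +30, finger flange (2 mm thick, full width) +30 to +32, plunger rod to +60, thumb disc +63. Grasp the barrel near y = -8, fingers closing along its x
- bond_bottle: small black dropper bottle with a dark red label and a white cap, standing; 58 mm tall, body 21 mm across up to 40 mm, cap 16 mm across above; 30 g. Origin: centre of its underside, z up
- cradle_orange: fixed grey syringe cradle in the white caddy, bright orange tag across its low front lip. Origin: centre of underside; x from the tag (x = -70 mm) to the back, z up. Lane rises 12 degrees towards +x; a seated barrel's centre line passes 32 mm above the origin, in the x-z plane, mid length above the origin (8 mm play), cap low at the tag. All three cradles alike
- cradle_blue: fixed grey syringe cradle in the white caddy, blue tag across its low front lip. Origin: centre of underside; x from the tag (x = -70 mm) to the back, z up. 90-degree V saddles, 24 mm wide at the top (5 mm above the centre line), at -42..-24, +8..+22, +40..+50 mm along the lane from above the origin; fingers fit between the first two, the flange between the last two. All three alike
- cradle_white: fixed grey syringe cradle in the white caddy, white tag across its low front lip. Origin: centre of underside; x from the tag (x = -70 mm) to the back, z up. Like the orange and blue ones. Modules are 62 mm wide, stand 68 mm apart in changing order: open the fingers only a little there, not to strike the neighbours
- bottle_well: fixed grey module of the caddy with a dark red front tag and one round blind hole for a bottle: hole 30 mm across (3 mm chamfer), its mouth 24 mm and its floor 8 mm above the origin. Origin: centre of the underside, straight below the hole; x points from the tag to the back, z up
- other_bottle: bystander, stays where it is: white dropper bottle with a pale blue label and a black cap, standing; 58 mm tall, 21 mm across; origin: centre of its underside
- pen: bystander, stays where it is: white and red marker pen lying on the desk, 135 x 17 mm, along its y axis; origin: centre of its underside

How it is judged:
At the end, for the whole second after the job is handed in: each syringe rests released in the cradle of its cap's colour, cap at the tag, within 8 mm sideways, 10 mm along, 20 to 38 mm high, on the 12-degree slope within 0.08 rad, along the lane within 0.12; red bottle down in the well, tilt under 0.12 rad; other bottle and pen moved under 20 mm (x of syringe_orange in the frame of cradle_orange between -0.01 and 0.012 m and y of syringe_orange in the frame of cradle_orange between -0.008 and 0.008 m and z of syringe_orange in the frame of cradle_orange between 0.02 and 0.0385 m and angle between syringe_orange's own y axis and vertical between 1.281 and 1.441 rad and angle between the y axis of syringe_orange and the y axis of cradle_orange, either way round above 1.451 rad and linear speed of each of syringe_orange, syringe_blue, syringe_white, bond_bottle below 0.02 m/s and angular speed of each of syringe_orange, syringe_blue, syringe_white, bond_bottle below 0.2 rad/s and contact force between the fingers and syringe_orange below 0.1 N and x of syringe_blue in the frame of cradle_blue between -0.01 and 0.012 m and y of syringe_blue in the frame of cradle_blue between -0.008 and 0.008 m and z of syringe_blue in the frame of cradle_blue between 0.02 and 0.0385 m and angle between syringe_blue's own y axis and vertical between 1.281 and 1.441 rad and angle between the y axis of syringe_blue and the y axis of cradle_blue, either way round above 1.451 rad and contact force between the fingers and syringe_blue below 0.1 N and x of syringe_white in the frame of cradle_white between -0.01 and 0.012 m and y of syringe_white in the frame of cradle_white between -0.008 and 0.008 m and z of syringe_white in the frame of cradle_white between 0.02 and 0.0385 m and angle between syringe_white's own y axis and vertical between 1.281 and 1.441 rad and angle between the y axis of syringe_white and the y axis of cradle_white, either way round above 1.451 rad and contact force between the fingers and syringe_white below 0.1 N and horizontal distance between bond_bottle and bottle_well below 0.01 m and z of bond_bottle in the frame of bottle_well between 0.004 and 0.0125 m and angle between bond_bottle's own z axis and vertical below 0.12 rad and contact force between the fingers and bond_bottle below 0.1 N and distance of each of other_bottle, pen from where it was at the start of the episode below 0.02 m); the robot touches nothing.
It fails at once if the dropper bottle with the dark red label is tipped over (more than about 40 degrees) (angle between bond_bottle's own z axis and vertical above 0.7 rad).
It fails at once if the other dropper bottle is moved from its place (distance of other_bottle from where it was at the start of the episode above 0.03 m).
It fails at once if the marker pen is moved from its place (distance of pen from where it was at the start of the episode above 0.03 m).
It also fails if it takes over 102 s, if anything falls off the work surface, if the arm or the gripper's body presses on something with over 40 N, if the wrist force passes 120 N, or if a joint passes its speed limit or range.

ROBOT

A 7-joint arm with a two-finger parallel gripper is mounted at the origin on a cart in front of the work surface, level with it; the furniture and walls round the work are solid. World frame = base frame: x ahead of the robot, y to its left, z up, the work surface at z = 0. Lengths are in m, angles in rad, forces in N, time in s.
With the tool pointing down it reaches from about 0.4 to 0.875 m from the base axis. Payload 6.5 kg.
Tool frame: the origin (TCP) lies at the very end of the fingers, on their centre line; the grasp point (between the pads) lies 19 mm behind it (bot.grip_point_offset is the z of the grasp point in the tool frame, in m); z points along the fingers, y is the line along which they close (so a half turn about z gives the same grasp; the last joint's range is limited). The gripper opens to 88 mm and grips with 3 to 60 N. Pads are 18 mm wide; open, the fingers measure 123 mm over their backs; the gripper's body (75 mm by 187 mm) begins 45 mm behind the grasp point.
Start: joints at [1.134, 0.536, -0.004, 1.538, 0.003, 1.067, -0.071], TCP at [0.236, -0.606, 0.239] pointing down, gripper open.
Joint ranges: [-2.7, 2.7], [-0.37, 2.16], [-1.27, 1.26], [0.24, 2.4], [-1.31, 4.45], [0.19, 1.91], [-2.76, 2.76]. Speed limits (rad/s): [2.39, 2.39, 3.14, 3.14, 3.14, 3.14, 3.14].

INTERFACE

Orientations are given as a rotation vector (axis times angle).
In Python, from workcell import readout, optics, bot gives the robot as it stands.
- The arm moves only by the tool carry_out, never from a script. Its argument "increments" is a list that holds one entry, the list of rows, each a list of 5 numbers: the finger opening in cm, from 0 to 8.81, then the shift along the tool's x, y, z in cm, then the turn about the tool's z in degrees. A call has 1 to 20 rows; each row is the pose to reach, as a shift and turn from the pose commanded when the call began, along the tool's axes at that moment; what a row does not reach only later rows make up. A row lasts 1/10 s, in which the tool goes at most 50 mm and 8.59 degrees, less where a joint would pass 70% of its speed; a pose out of reach is approached as far as the arm can. A call with a gripper value outside its range is refused whole. The fingers move at their own pace and stop on an object; "newtons" is the grip in N (left out, the last holds). Time passes only in rows, so rows that repeat a pose let the fingers close. It gives the time, the measured TCP pose, the force, the opening and the grip force at its end, in the units of the state.
- readout.observe(): the state, without advancing time (a new reading comes with each control period).
- optics.get_image(name): name is "scene" or "top"; returns (picture, depth): 384x512x3 uint8, red, green, blue; 384x512 float32, m along the optical axis (not along the pixel's ray), 0 where there is no reading.
- optics.camera_info(name): a dict with "K" (3x3 intrinsics, pixels), "k1" (the pictures are not rectified: a ray, as slopes to the right and down, at radius r is drawn at 1 + k1 r^2 times it, then the intrinsics apply), "extrinsics" (4x4, takes a point from camera to world coordinates). Camera axes: x right, y up, looking along -z (the intrinsics and any distortion apply to the point x, -y, -z); pixel columns grow to the right and rows downward; lengths in m; the calibration is good to about 2 mm. A picture is of the moment at which its call begins. camera_info takes no time and is no camera call.
- bot.hand_in(): hands the job in; it is judged then, once.
The state is a dict: "clock": time; "joint_pos": joint angles; "qvel": joint speeds; "effort": joint torques, N m; "position": TCP position; "orientation": TCP orientation; "wrist_force": force on the tool from outside, world axes, zero at the start; "torque": the same for the moment, N m; "grip_width": finger opening in m; "gripper_force": force on a finger pad.
Only numpy, scipy, OpenCV 4.12 (cv2) and the standard library are available. Lean on these libraries where they do the work, as an engineer would, in place of code of your own. Each camera call takes 0.05 s, during which the arm holds its last target. There are 200 camera calls.

## Working session

There is one attempt and no reset: what is moved stays moved. The work goes in short steps, Python scripts to look and compute and a tool call to move; the robot and the scene stay as the last step left them, time stands still between calls to the robot, and variables do not carry over. Pictures are saved under pics/ and viewed, at most 14 in all, crops included, and the job is handed in when it is done.

Besides the shell and the picture viewer there is one more tool, called after "Request:" as a command line: name --argument value ..., lists and objects as JSON in quotes. carry_out: Moves the arm, as the interface text tells. Its arguments: {"type":"object","properties":{"increments":{"type":"array","items":{"type":"array","items":{"type":"array","items":{"type":"number"}}}},"newtons":{"type":"number"}},"required":["increments"]}

```bash
mkdir -p pics; cat > h.py <<'E'
import numpy as np, cv2
from workcell import readout, optics, bot
def grab(name,tag):
    im,d=optics.get_image(name); np.savez(f'{name}_{tag}.npz',im=im,d=d)
    cv2.imwrite(f'pics/{name}_{tag}.png',im[:,:,::-1]); return im,d
def load(name,tag):
    z=np.load(f'{name}_{tag}.npz'); return z['im'],z['d']
def rays(name,uv):
    c=optics.camera_info(name);K=np.array(c['K'],float);E=np.array(c['extrinsics'])
    uv=np.atleast_2d(np.asarray(uv,float))
    p=cv2.undistortPoints(uv[:,None],K,np.array([c['k1'],0,0,0,0.]))[:,0]
    d=np.c_[p[:,0],-p[:,1],-np.ones(len(p))]
    return E[:3,3],d@E[:3,:3].T
def onplane(name,uv,z):
    o,r=rays(name,uv); return o+r*((z-o[2])/r[:,2])[:,None]
def cloud(name,d):
    v,u=np.mgrid[:384,:512]; o,r=rays(name,np.c_[u.ravel(),v.ravel()])
    return (o+r*d.ravel()[:,None]).reshape(384,512,3)
E
python3 - <<'E'
from h import *
for n in('scene','top'):
    grab(n,'0'); c=optics.camera_info(n); print(n,c['K'],c['k1'],np.round(c['extrinsics'],3))
s=readout.observe(); print(s); print(bot.grip_point_offset)
E
```

```text
scene [[411.98361631   0.         248.20026192]
 [  0.         411.98361631 193.88418135]
 [  0.           0.           1.        ]] -0.05962475735625604 [[-0.765  0.399 -0.505  0.053]
 [-0.643 -0.497  0.582  0.618]
 [-0.019  0.771  0.637  0.649]
 [ 0.     0.     0.     1.   ]]
top [[373.28466968   0.         258.48723543]
 [  0.         373.28466968 193.3331225 ]
 [  0.           0.           1.        ]] 0.012732059046741821 [[ 0.028  0.982 -0.187  0.363]
 [-0.999  0.035  0.035  0.064]
 [ 0.041  0.186  0.982  1.054]
 [ 0.     0.     0.     1.   ]]
{'clock': 0.1, 'joint_pos': array([ 1.1338105 ,  0.53710906, -0.00441178,  1.53874105,  0.0026199 ,
        1.06734883, -0.07118542]), 'qvel': array([ 0.0002824 , -0.00248854, -0.00130166, -0.00202673,  0.00094409,
       -0.00119483, -0.00017871]), 'effort': array([ 3.62284562e-03, -5.72075951e+01,  9.94408987e-01, -2.52226621e+01,
       -5.61108137e-02,  1.34048084e-02,  7.87575573e-05]), 'position': array([ 0.23529101, -0.60532114,  0.23792786]), 'orientation': array([-3.08622408e+00, -5.78926872e-01,  6.91733277e-04]), 'wrist_force': array([-0.28123781,  0.09025141,  0.13582223]), 'torque': array([-0.02553596,  0.03211277,  0.00147367]), 'gripper_force': 0.0, 'grip_width': 0.08781947886159676}
-0.0187
```

View pics/top_0.png

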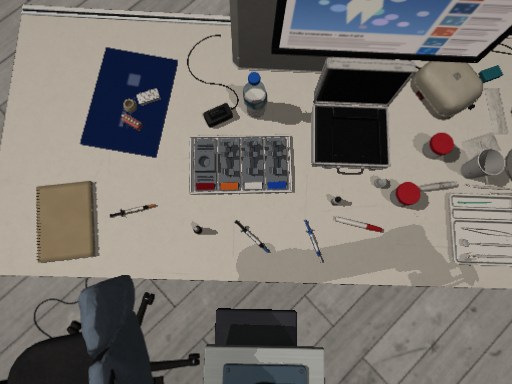

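View pics/scene_0.png

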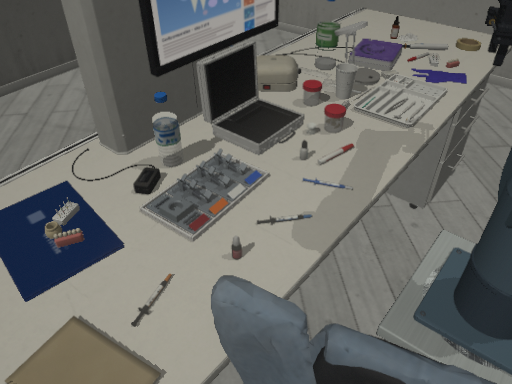

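The top view shows the caddy at (190-292, 137-194), with the tags from left to right red, orange, white and blue. The syringes lie at about (134,210), (252,236) and (314,241), the bottles at (197,229) and (335,201), and the pen at (358,223). I'll enlarge this.

```bash
python3 - <<'E'
from h import *
im,d=load('top','0')
a=im[180:270,100:300]; b=im[130:270,180:390]
a=cv2.resize(a,None,fx=3.8,fy=3.8,interpolation=cv2.INTER_CUBIC); 
cv2.imwrite('pics/t1.png',a[:,:,::-1])
b=cv2.resize(b,None,fx=3.8,fy=3.8,interpolation=cv2.INTER_CUBIC); cv2.imwrite('pics/t2.png',b[:,:,::-1])
P=cloud('top',d); print(P[200,170],P[240,200],P[165,205],P[165,240],d[200,170])
hsv=cv2.cvtColor(im,cv2.COLOR_RGB2HSV)
h,s,v=cv2.split(hsv)
ms={'red':((h<8)|(h>172))&(s>120)&(v>60),'or':(h>8)&(h<20)&(s>140),'bl':(h>98)&(h<125)&(s>110)}
for k,m in ms.items():
    n,l,st,c=cv2.connectedComponentsWithStats(m.astype('uint8'))
    for i in range(1,n):
        x,y,w,hh,A=st[i]
        if A>=4 and 100<x<400 and 125<y<275: print(k,st[i],c[i].round(1),onplane('top',c[i],0).round(3))
E
```

```text
[ 0.53585502  0.27710527 -0.00200914] [ 0.42554997  0.18591845 -0.00183522] [0.63791609 0.1820141  0.01466836] [0.64514465 0.08236356 0.00243325] 1.0615634
red [196 183  18   7 125] [204.6 186. ] [[0.58  0.182 0.   ]]
red [396 182  24  23 435] [407.6 193.2] [[ 0.58  -0.409  0.   ]]
red [366 224  16   8  72] [373.4 227.7] [[ 0.476 -0.305  0.   ]]
or [220 183  18   7 121] [228.3 185.9] [[0.583 0.114 0.   ]]
or [148 205   7   3  12] [150.7 205.6] [[0.518 0.329 0.   ]]
bl [268 182  18   7 126] [276.5 185. ] [[ 0.59  -0.025  0.   ]]
bl [305 220   7  14  25] [308.1 227.7] [[ 0.469 -0.118  0.   ]]
bl [263 247   6   5  14] [265.2 249.1] [[0.406 0.003 0.   ]]
bl [317 252   3   4  10] [318.  253.5] [[ 0.398 -0.146  0.   ]]
```

View pics/t1.png

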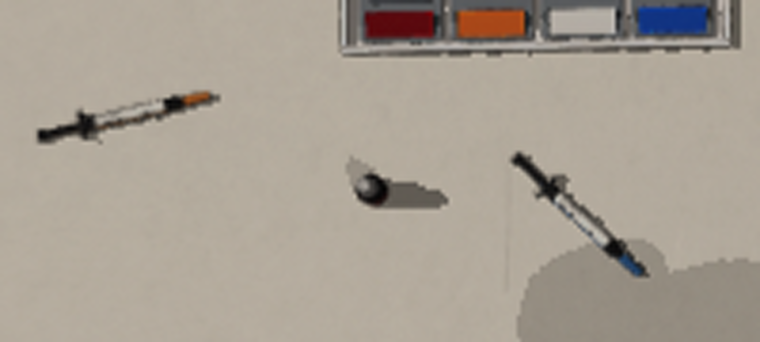

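View pics/t2.png

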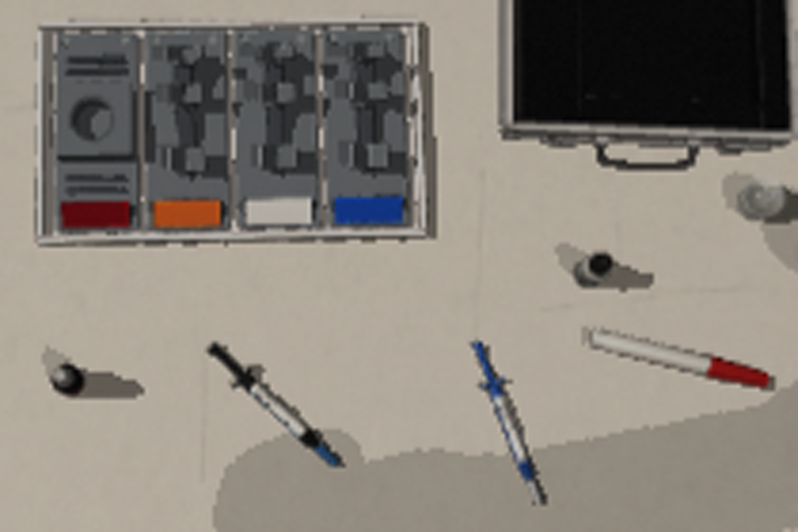

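The enlarged crops show: orange syringe from thumb disc (111,216) to tip (157,205.5); blue from (236,221) to (270,252); white from (305.5,220) to (323,262). The red-labelled bottle's cap is at (197.5,229.5) and the well hole at about (204,161). Next I'll measure in both views.

```bash
python3 - <<'E'
from h import *
A={}
for n in('top','scene'):
    im,d=load(n,'0');A[n]=(im,d,cloud(n,d))
    P=A[n][2]
    near=(np.hypot(P[...,0]-.5,P[...,1]-.25)<.06)&(d>0)
    print(n,'table',np.median(P[near][:,2]).round(4),P[near][:,2].std().round(4))
# tags
for n in A:
    im,d,P=A[n]; h,s,v=cv2.split(cv2.cvtColor(im,cv2.COLOR_RGB2HSV))
    reg=(abs(P[...,0]-.585)<.04)&(abs(P[...,1]-.08)<.16)
    for k,m in {'red':((h<8)|(h>172))&(s>120),'or':(h>8)&(h<20)&(s>140),'bl':(h>98)&(h<125)&(s>110)}.items():
        q=P[m&reg&(d>0)]; uv=np.argwhere(m&reg)[:,::-1]
        print(n,k,len(q),q.mean(0).round(4),'z',np.percentile(q[:,2],[5,95]).round(3),'px',uv.mean(0).round(1),onplane(n,uv.mean(0),.02).round(4))
# syringes
C={'or':(.505,.333),'bl':(.443,.046),'wh':(.435,-.13)}
for n in A:
    im,d,P=A[n]; z0=-.002
    for k,c in C.items():
        near=(np.hypot(P[...,0]-c[0],P[...,1]-c[1])<.1)&(d>0)
        tz=np.median(P[near][:,2])
        m=near&(P[...,2]>tz+.0045)
        nn,l,st,cc=cv2.connectedComponentsWithStats(m.astype('uint8')); i=1+st[1:,4].argmax(); m=l==i
        uv=np.argwhere(m)[:,::-1].astype(float)
        q=onplane(n,uv,.005)[:,:2]; r=cv2.minAreaRect(q.astype('float32')*1000)
        mu=q.mean(0);w,V=np.linalg.eigh(np.cov((q-mu).T));e=V[:,1];t=(q-mu)@e
        print(n,k,len(q),tz.round(4),'rect',np.round(r[0],1),np.round(r[1],1),'ends',(mu+e*t.min()).round(4),(mu+e*t.max()).round(4),'ang',np.degrees(np.arctan2(e[1],e[0])).round(1))
    for k,c in {'bond':(.435,.2),'other':(.54,-.2)}.items():
        near=(np.hypot(P[...,0]-c[0],P[...,1]-c[1])<.06)&(P[...,2]>.05)&(P[...,2]<.07)
        print(n,k,near.sum(),P[near].mean(0).round(4), np.ptp(P[near],axis=0).round(4))
E
```

```text
top table -0.0004 0.0019
scene table 0.0002 0.0011
top red 124 [0.5764 0.1797 0.0161] z [0.01  0.021] px [204.6 186. ] [[0.5756 0.1793 0.02  ]]
top or 121 [0.5793 0.1128 0.0154] z [0.011 0.021] px [228.3 185.9] [[0.5783 0.1126 0.02  ]]
top bl 126 [ 0.5867 -0.0239  0.0162] z [0.01  0.021] px [276.5 185. ] [[ 0.5859 -0.0236  0.02  ]]
scene red 139 [0.5785 0.1841 0.0161] z [0.012 0.02 ] px [198.5 222. ] [[0.5753 0.1869 0.02  ]]
scene or 132 [0.5822 0.1165 0.0162] z [0.012 0.02 ] px [218.  205.8] [[0.579  0.1196 0.02  ]]
scene bl 104 [ 0.5897 -0.0186  0.0163] z [0.012 0.02 ] px [252.4 177.2] [[ 0.5865 -0.0147  0.02  ]]
top or 142 -0.0004 rect [505.9 376.7] [ 22.6 118.5] ends [0.5196 0.3187] [0.4865 0.4325] ang 106.2
top bl 146 0.0 rect [442.   40.8] [126.2  19.7] ends [ 0.3984 -0.0053] [0.4813 0.0902] ang 49.0
top wh 105 0.0003 rect [ 419.9 -134.4] [97.5 15.4] ends [ 0.466  -0.1181] [ 0.3749 -0.1538] ang -158.6
top bond 19 [0.4525 0.1923 0.0548] [0.0111 0.0107 0.0093]
top other 19 [ 0.5461 -0.1913  0.0551] [0.0108 0.0113 0.0089]
scene or 272 -0.0 rect [511.7 376.7] [ 23.4 115.4] ends [0.5241 0.3198] [0.4923 0.4308] ang 106.0
scene bl 194 0.0004 rect [442.4  44.9] [126.3  23.6] ends [ 0.4023 -0.0047] [0.4855 0.0911] ang 49.0
scene wh 127 0.0004 rect [ 437.2 -127.9] [123.1  21.1] ends [ 0.4951 -0.1071] [ 0.3806 -0.1522] ang -158.5
scene bond 35 [0.4538 0.1973 0.0547] [0.0149 0.0114 0.0086]
scene other 14 [ 0.5479 -0.1877  0.054 ] [0.0105 0.0123 0.0064]
```

```bash
cat >> h.py <<'E'
from scipy.spatial.transform import Rotation as Ro
def to(x,y,z,yaw):
    s=readout.observe(); R=Ro.from_rotvec(s['orientation']); t=R.inv().apply(np.array([x,y,z])-s['position'])*100
    a=R.as_matrix()[:,0]; cur=np.degrees(np.arctan2(a[1],a[0])); turn=-((yaw-cur+180)%360-180)
    print('xyz cm',t.round(2),'turn',round(turn,2),'curyaw',cur.round(2),'pos',s['position'].round(4),'clk',s['clock'])
E
python3 - <<'E'
from h import *
im,d=load('top','0');P=cloud('top',d)
print('hole',onplane('top',[204.5,161],.027))
ax=np.array([.9987,.0516]);ay=np.array([-.0516,.9987])
for n in('top','scene'):
    im,d=load(n,'0');P=cloud(n,d)
    q=P[d>0]
    r=q[:,:2]-[.6474,.1856]; a=r@ax;b=r@ay
    m=(abs(a)<.05)&(abs(b)<.028)
    top=m&(q[:,2]>.015); print(n,'well top z',np.percentile(q[top][:,2],[10,50,90]).round(4))
    lo=m&(q[:,2]<.02)&(np.hypot(a,b)<.02); print('hole low',lo.sum(),a[lo].mean(),b[lo].mean(),np.percentile(q[lo][:,2],[10,50]))
to(.428,-.133,.08,21.4)
E
```

```text
hole [[0.64626984 0.18265686 0.027     ]]
top well top z [0.0176 0.0276 0.0306]
hole low 82 0.0016720154481260992 -0.0012485742671013952 [0.01040808 0.01307553]
scene well top z [0.0164 0.0283 0.0306]
hole low 54 0.010391790930311999 -0.006609310263086933 [0.01288505 0.01442056]
xyz cm [ 35.08 -37.01  15.85] turn -0.15 curyaw 21.25 pos [ 0.2353 -0.6053  0.2379] clk 0.1
```

Request:
carry_out --increments '[[[5,3,-3,0,0],[5,6,-6.3,0,0],[5,9,-9.5,0,0],[5,12,-12.6,0,0],[5,15,-15.8,0,0],[5,18,-19,0,0],[5,21,-22,1,0],[5,24,-25.3,3,0],[5,27,-28.5,6,0],[5,30,-31.6,9,0],[5,33,-34.8,12,0],[5,34.5,-36.4,14,0],[5,35.1,-37,15.8,0],[5,35.1,-37,15.8,0],[5,35.1,-37,15.8,0]]]' --newtons 8

```text
clock: 1.6
position: [0.4282, -0.1343, 0.0808]
orientation: [3.088, 0.579, -0.002]
wrist_force: [-0.0, -0.5, 0.5]
grip_width: 0.0499
gripper_force: 0.0
```

```bash
python3 - <<'E'
from h import *
for n in('top','scene'): grab(n,'1')
a=cv2.imread('pics/top_1.png')[180:280,230:390]; b=cv2.imread('pics/scene_1.png')[110:260,220:420]
a=cv2.resize(a,(480,300),interpolation=2); b=cv2.resize(b,(400,300),interpolation=2)
cv2.imwrite('pics/c1.png',cv2.resize(np.hstack([a,b]),(800,273)))
to(.428,-.133,.08,21.4)
E
```

```text
xyz cm [ 0.   -0.22  0.16] turn -0.26 curyaw 21.14 pos [ 0.4288 -0.1351  0.0816] clk 1.7
```

View pics/c1.png

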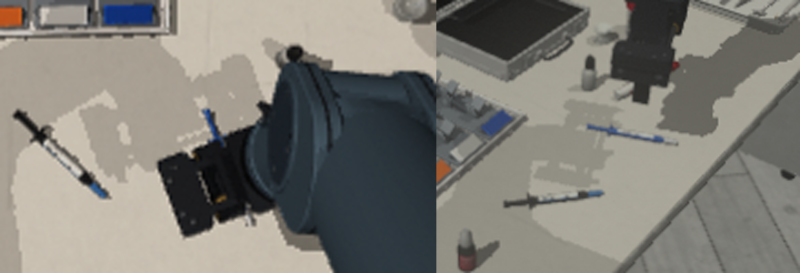

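The gripper stands over the white-capped syringe. The plunger sticks out beyond it at about (210,125) in the crop, so I'll descend and grip.

Request:
carry_out --increments '[[[5,0,-0.15,2,0],[5,0,-0.15,4,0],[5,0,-0.15,6,0],[5,0,-0.15,7.2,0],[5,0,-0.15,7.8,0],[5,0,-0.15,7.8,0],[0.3,0,-0.15,7.8,0],[0.3,0,-0.15,7.8,0],[0.3,0,-0.15,7.8,0],[0.3,0,-0.15,7.8,0],[0.3,0,-0.15,7.8,0],[0.3,0,-0.15,7.8,0]]]' --newtons 8

```text
clock: 2.9
position: [0.4281, -0.1324, 0.0028]
orientation: [3.088, 0.579, 0.0]
wrist_force: [0.5, 0.4, 1.8]
grip_width: 0.0087
gripper_force: 8.0
```

Request:
carry_out --increments '[[[0.3,0,0,-2,0],[0.3,0,0,-5,0],[0.3,0,0,-8,0],[0.3,2,-0.7,-11,2],[0.3,5,-1.7,-11.7,4],[0.3,8,-2.7,-11.7,6],[0.3,11,-3.7,-11.7,8],[0.3,14,-4.7,-11.7,10],[0.3,17,-5.7,-11.7,12],[0.3,20,-6.8,-11.7,14],[0.3,23,-7.8,-11.7,16],[0.3,25,-8.5,-11.7,17.5],[0.3,26.5,-9,-11.7,18.2],[0.3,26.9,-9.1,-11.7,18.2],[0.3,26.9,-9.1,-11.7,18.2],[0.3,26.9,-9.1,-11.7,18.2]]]'

```text
clock: 4.5
position: [0.645, 0.0488, 0.1194]
orientation: [3.14, 0.083, -0.002]
wrist_force: [-0.7, -0.0, -0.5]
grip_width: 0.009
gripper_force: 8.0
```

```bash
python3 - <<'E'
from h import *
for n in('top','scene'): grab(n,'2')
a=cv2.imread('pics/top_2.png')[120:220,180:340]; b=cv2.imread('pics/scene_2.png')[110:260,120:320]
a=cv2.resize(a,(480,300),interpolation=2); b=cv2.resize(b,(400,300),interpolation=2)
cv2.imwrite('pics/c2.png',cv2.resize(np.hstack([a,b]),(800,273)))
to(.6463,.0499,.06,3)
E
```

```text
xyz cm [ 0.13 -0.11  5.97] turn -0.01 curyaw 2.99 pos [0.6451 0.0488 0.1197] clk 4.6
```

View pics/c2.png

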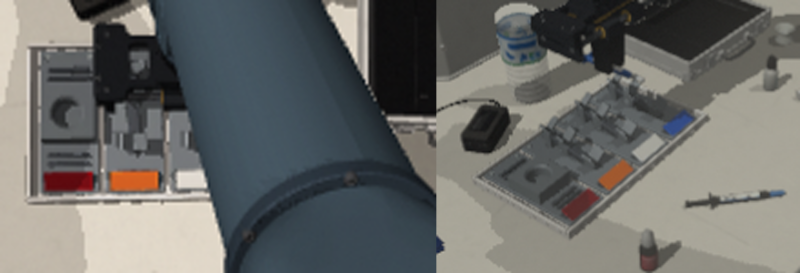

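```bash
cat >> h.py <<'E'
def proj(name,p):
    c=optics.camera_info(name);K=np.array(c['K'],float);E=np.array(c['extrinsics'])
    q=(np.atleast_2d(p)-E[:3,3])@E[:3,:3]; q=q*[1,-1,-1]
    return cv2.projectPoints(q,np.zeros(3),np.zeros(3),K,np.array([c['k1'],0,0,0,0.]))[0][:,0]
E
python3 - <<'E'
from h import *
ax=np.array([.9987,.0516,0]); g=np.array([.6451,.0488,.1227])
pts=[g-ax*.055,g-ax*.038,g-ax*.009]
uv=proj('scene',pts); print(uv)
im=cv2.imread('pics/scene_2.png')[120:180,195:255]; im=cv2.resize(im,None,fx=9,fy=9,interpolation=0)
for u in uv: cv2.drawMarker(im,tuple(int(t) for t in ((u-[195,120])*9+4.5)),(0,0,255),0,14,1)
cv2.imwrite('pics/c3.png',im)
E
```

```text
[[233.65116537 153.30162946]
 [227.88635766 150.9027752 ]
 [218.28105988 146.90792868]]
```

View pics/c3.png

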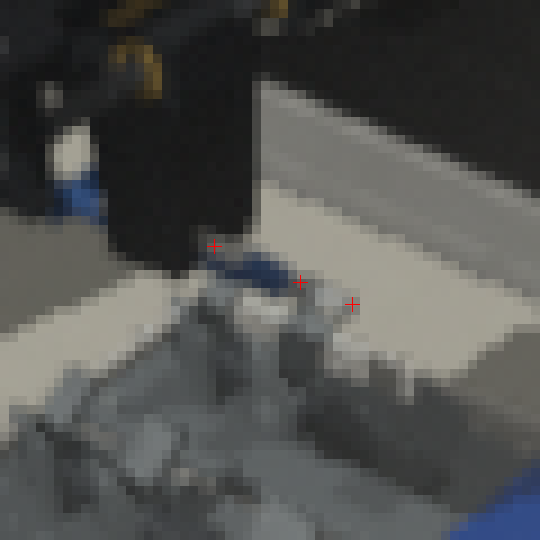

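The predicted cap points fall on the seen cap (tip at about (352,306) in the crop), so the calibration and the grip agree within about 2 mm. I'll lower it.

Request:
carry_out --increments '[[[0.3,0.2,-0.2,2,0],[0.3,0.2,-0.2,4,0],[0.3,0.2,-0.2,6,0],[0.3,0.2,-0.2,7,0],[0.3,0.2,-0.2,7.5,0],[0.3,0.2,-0.2,7.8,0],[0.3,0.2,-0.2,8.1,0],[0.3,0.2,-0.2,8.4,0],[0.3,0.2,-0.2,8.6,0],[0.3,0.2,-0.2,8.7,0],[0.3,0.2,-0.2,8.7,0]]]' --newtons 5

```text
clock: 5.7
position: [0.6486, 0.0511, 0.0333]
orientation: [3.14, 0.083, 0.003]
wrist_force: [1.0, -3.9, 3.9]
grip_width: 0.009
gripper_force: 5.0
```

Request:
carry_out --increments '[[[0.3,0,0.1,0,0],[0.3,0,0.2,0,0],[0.3,0,0.2,0.1,0],[0.3,0,0.2,0.1,0]]]'

```text
clock: 6.1
position: [0.648, 0.0501, 0.0318]
orientation: [-3.14, -0.084, -0.001]
wrist_force: [0.6, -1.5, 3.8]
grip_width: 0.009
gripper_force: 5.0
```

Release slightly, then rise.

Request:
carry_out --increments '[[[1.3,0,0.05,0,0],[1.6,0,0.05,0,0],[2.2,0,0.05,0,0],[2.2,0,0.05,0,0],[2.2,0,0.05,-1,0],[2.2,0,0.05,-3,0],[2.2,0,0.05,-6,0],[2.2,0,0.05,-10,0],[2.2,-5,2,-12,0],[2.2,-10,4,-12,0],[2.2,-15,6,-12,0],[2.2,-18,6,-12,0],[2.2,-18,6,-12,0]]]'

```text
clock: 7.4
position: [0.4642, -0.0215, 0.1514]
orientation: [3.139, 0.08, -0.011]
wrist_force: [0.6, -0.4, 0.3]
grip_width: 0.0219
gripper_force: 0.0
```

```bash
python3 - <<'E'
from h import *
for n in('top','scene'): grab(n,'3')
a=cv2.imread('pics/top_3.png')[125:215,180:300]; b=cv2.imread('pics/scene_3.png')[140:240,135:275]
a=cv2.resize(a,(400,300),interpolation=2); b=cv2.resize(b,(420,300),interpolation=2)
cv2.imwrite('pics/c4.png',cv2.resize(np.hstack([a,b]),(800,293)))
to(.437,.037,.08,49)
E
```

```text
xyz cm [-3.13 -5.83  7.26] turn -45.98 curyaw 3.02 pos [ 0.4713 -0.0196  0.1526] clk 7.5
```

View pics/c4.png

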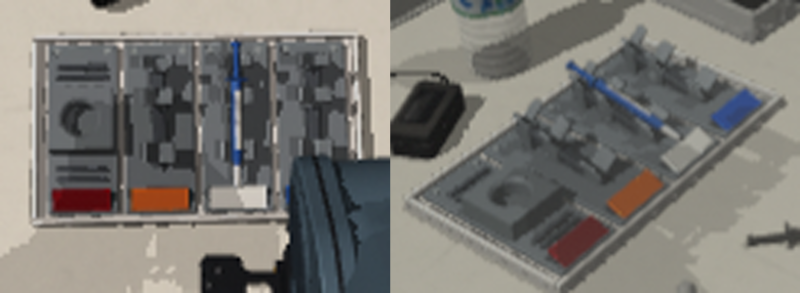

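The white syringe lies in its lane with its cap at the tag (top crop, x≈236). I'll check its slope from depth and go on to the blue one.

```bash
cat >> h.py <<'E'
AX=np.array([.9987,.0516]);AY=np.array([-.0516,.9987])
CR={'or':(.6516,.1193),'wh':(.6553,.0513),'bl':(.6589,-.0167)}
def seat(tag,k):
    for n in('top','scene'):
        im,d=load(n,tag);P=cloud(n,d);q=P[d>0];r=q[:,:2]-CR[k];a=r@AX;b=r@AY
        prof=[]
        for lo in np.arange(-.06,.065,.012):
            m=(a>lo)&(a<lo+.012)&(abs(b)<.012); z=q[m][:,2]
            if len(z)>3: 
                i=z>=np.percentile(z,80); prof.append((round(lo+.006,3),np.percentile(z,90).round(3),b[m][i].mean().round(4)))
        print(n,k,prof)
E
python3 - <<'E'
from h import *
seat('3','wh')
E
```

```text
top wh [(np.float64(-0.054), np.float64(0.029), np.float64(-0.003)), (np.float64(-0.042), np.float64(0.033), np.float64(0.0011)), (np.float64(-0.03), np.float64(0.036), np.float64(0.0)), (np.float64(-0.018), np.float64(0.037), np.float64(-0.0039)), (np.float64(-0.006), np.float64(0.039), np.float64(-0.0029)), (np.float64(0.006), np.float64(0.043), np.float64(0.0007)), (np.float64(0.018), np.float64(0.046), np.float64(-0.0029)), (np.float64(0.03), np.float64(0.048), np.float64(-0.0025)), (np.float64(0.042), np.float64(0.048), np.float64(0.0029)), (np.float64(0.054), np.float64(0.053), np.float64(-0.0034)), (np.float64(0.066), np.float64(0.014), np.float64(0.0002))]
scene wh [(np.float64(-0.054), np.float64(0.03), np.float64(-0.0006)), (np.float64(-0.042), np.float64(0.032), np.float64(0.0006)), (np.float64(-0.03), np.float64(0.036), np.float64(0.0019)), (np.float64(-0.018), np.float64(0.037), np.float64(-0.0004)), (np.float64(-0.006), np.float64(0.04), np.float64(-0.0006)), (np.float64(0.006), np.float64(0.042), np.float64(-0.0016)), (np.float64(0.018), np.float64(0.044), np.float64(0.0004)), (np.float64(0.03), np.float64(0.048), np.float64(0.0017)), (np.float64(0.042), np.float64(0.048), np.float64(-0.0004)), (np.float64(0.054), np.float64(0.05), np.float64(0.0004)), (np.float64(0.066), np.float64(0.044), np.float64(0.0035))]
```

Request:
carry_out --increments '[[[5,-1,-2,0,-8],[5,-2,-4,0,-16],[5,-3.1,-5.8,1,-24],[5,-3.1,-5.8,2,-32],[5,-3.1,-5.8,3,-40],[5,-3.1,-5.8,5,-46],[5,-3.1,-5.8,7,-46],[5,-3.1,-5.8,7.2,-46],[5,-3.1,-5.8,7.2,-46]]]' --newtons 8

```text
clock: 8.4
position: [0.4382, 0.0375, 0.0798]
orientation: [-2.858, -1.304, -0.001]
wrist_force: [1.0, 0.0, -0.2]
grip_width: 0.0497
gripper_force: 0.0
```

```bash
python3 - <<'E'
from h import *
to(.437,.037,.0025,49)
E
```

```text
xyz cm [-0.12 -0.06  7.73] turn 0.06 curyaw 49.06 pos [0.4382 0.0375 0.0798] clk 8.4
```

Seated: the slope is about 0.21 and the centre line is about 32 mm above the cradle origin.

Request:
carry_out --increments '[[[5,-0.1,0,2,0],[5,-0.1,0,4,0],[5,-0.1,0,6,0],[5,-0.1,0,7.2,0],[5,-0.1,0,7.7,0],[5,-0.1,0,7.7,0],[0.3,-0.1,0,7.7,0],[0.3,-0.1,0,7.7,0],[0.3,-0.1,0,7.7,0],[0.3,-0.1,0,7.7,0],[0.3,-0.1,0,7.7,0],[0.3,-0.1,0,7.7,0],[0.3,-0.1,0,4,0],[0.3,-0.1,0,0,0],[0.3,-0.1,0,-4,0],[0.3,-0.1,0,-4,0]]]' --newtons 8

```text
clock: 10.0
position: [0.4395, 0.0364, 0.1238]
orientation: [2.856, 1.302, 0.012]
wrist_force: [0.9, 0.1, 0.5]
grip_width: 0.0098
gripper_force: 8.0
```

```bash
python3 - <<'E'
from h import *
to(.651,-.0175,.12,3)
E
```

```text
xyz cm [ 9.8  19.49  0.54] turn 46.02 curyaw 49.02 pos [0.4395 0.0364 0.1238] clk 10.0
```

Request:
carry_out --increments '[[[0.3,1.5,3,0.3,6],[0.3,3,6,0.3,13],[0.3,4.5,9,0.3,20],[0.3,6,12,0.3,27],[0.3,7.5,15,0.3,34],[0.3,9,17.9,0.3,40],[0.3,9.8,19.5,0.3,46],[0.3,9.8,19.5,0.3,46],[0.3,9.8,19.5,0.3,46],[0.3,9.8,19.5,0.3,46]]]'

```text
clock: 11.0
position: [0.6465, -0.0173, 0.116]
orientation: [-3.14, -0.087, 0.003]
wrist_force: [-0.2, 0.6, -0.2]
grip_width: 0.0099
gripper_force: 8.0
```

```bash
python3 - <<'E'
from h import *
to(.651,-.0178,.033,3)
E
```

```text
xyz cm [0.46 0.08 8.3 ] turn 0.17 curyaw 3.17 pos [ 0.6465 -0.0173  0.116 ] clk 11.0
```

Request:
carry_out --increments '[[[0.3,0,0,0,0],[0.3,0,0,0,0],[0.3,0,0,0,0]]]'

```text
clock: 11.3
position: [0.6478, -0.0177, 0.1168]
orientation: [-3.14, -0.084, 0.0]
wrist_force: [0.1, 0.1, 0.2]
grip_width: 0.01
gripper_force: 8.0
```

```bash
python3 - <<'E'
from h import *
to(.651,-.0178,.033,3)
E
```

```text
xyz cm [0.32 0.03 8.38] turn 0.07 curyaw 3.07 pos [ 0.6478 -0.0177  0.1168] clk 11.3
```

Request:
carry_out --increments '[[[0.3,0.3,0,2,0],[0.3,0.3,0,4,0],[0.3,0.3,0,6,0],[0.3,0.3,0,7,0],[0.3,0.3,0,7.5,0],[0.3,0.3,0,7.8,0],[0.3,0.3,0,8.1,0],[0.3,0.3,0,8.3,0],[0.3,0.3,0,8.4,0],[0.3,0.3,0,8.4,0]]]' --newtons 5

```text
clock: 12.3
position: [0.6517, -0.018, 0.0333]
orientation: [3.14, 0.083, 0.002]
wrist_force: [0.6, -1.3, 2.0]
grip_width: 0.01
gripper_force: 5.0
```

Request:
carry_out --increments '[[[0.3,0,0.05,0.15,0],[0.3,0,0.05,0.15,0],[1.4,0,0.05,0.1,0],[1.7,0,0.05,0.1,0],[2.2,0,0.05,0.1,0],[2.2,0,0.05,0,0],[2.2,0,0.05,-1,0],[2.2,0,0.05,-3,0],[2.2,0,0.05,-6,0],[2.2,0,0.05,-10,0],[2.2,-3,-4,-10,0],[2.2,-6,-8,-10,0],[2.2,-9,-12,-10,0],[2.2,-12,-16,-10,0],[2.2,-15,-20,-10,0],[2.2,-18,-21,-10,0],[2.2,-18,-21,-10,0],[2.2,-18,-21,-10,0]]]'

```text
clock: 14.1
position: [0.4604, 0.1827, 0.1335]
orientation: [-3.14, -0.085, -0.002]
wrist_force: [0.3, -0.7, -0.2]
grip_width: 0.0218
gripper_force: 0.0
```

```bash
python3 - <<'E'
from h import *
for n in('top','scene'): grab(n,'4')
a=cv2.imread('pics/top_4.png')[125:240,100:300]; b=cv2.imread('pics/scene_4.png')[140:240,135:275]
a=cv2.resize(a,(520,300),interpolation=2); b=cv2.resize(b,(420,300),interpolation=2)
cv2.imwrite('pics/c5.png',cv2.resize(np.hstack([a,b]),(800,255)))
seat('4','bl')
to(.453,.195,.12,3)
E
```

```text
top bl [(np.float64(-0.054), np.float64(0.03), np.float64(-0.004)), (np.float64(-0.042), np.float64(0.033), np.float64(-0.0015)), (np.float64(-0.03), np.float64(0.037), np.float64(-0.0016)), (np.float64(-0.018), np.float64(0.04), np.float64(-0.0029)), (np.float64(-0.006), np.float64(0.042), np.float64(-0.0039)), (np.float64(0.006), np.float64(0.044), np.float64(-0.0018)), (np.float64(0.018), np.float64(0.047), np.float64(-0.0033)), (np.float64(0.03), np.float64(0.048), np.float64(-0.0029)), (np.float64(0.042), np.float64(0.049), np.float64(0.0003)), (np.float64(0.054), np.float64(0.053), np.float64(-0.0035)), (np.float64(0.066), np.float64(0.012), np.float64(0.0072))]
scene bl []
xyz cm [-0.79 -1.36  1.32] turn -0.06 curyaw 2.94 pos [0.4616 0.1819 0.1332] clk 14.2
```

View pics/c5.png

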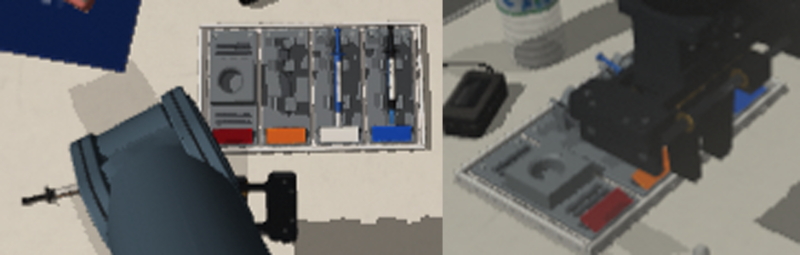

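The top crop shows white (x≈337) and blue (x≈391) both seated with their caps at their tags. Bottle next.

Request:
carry_out --increments '[[[5,-0.7,-1.4,0,0],[5,-0.7,-1.4,1,0],[5,-0.7,-1.4,3,0],[5,-0.7,-1.4,3,0],[5,-0.7,-1.4,3,0]]]'

```text
clock: 14.7
position: [0.4527, 0.1952, 0.1023]
orientation: [3.14, 0.082, -0.002]
wrist_force: [-0.1, -0.6, -0.5]
grip_width: 0.0501
gripper_force: 0.0
```

```bash
python3 - <<'E'
from h import *
to(.454,.195,.0205,3)
E
```

```text
xyz cm [0.14 0.02 8.18] turn -0.03 curyaw 2.97 pos [0.4527 0.1952 0.1023] clk 14.7
```

Request:
carry_out --increments '[[[5,0.15,0,1.5,0],[5,0.15,0,3,0],[5,0.15,0,5,0],[5,0.15,0,7,0],[5,0.15,0,8.1,0],[5,0.15,0,8.1,0],[3,0.15,0,8.1,0],[2.5,0.15,0,8.1,0],[1.5,0.15,0,8.1,0],[1.5,0.15,0,8.1,0],[1.5,0.15,0,8.1,0],[1.5,0.15,0,8.1,0],[1.5,0.15,0,8.1,0]]]' --newtons 10

```text
clock: 16.0
position: [0.4543, 0.1964, 0.022]
orientation: [-3.14, -0.083, -0.001]
wrist_force: [0.5, 0.1, 4.9]
grip_width: 0.0199
gripper_force: 10.0
```

Request:
carry_out --increments '[[[1.5,0,0,-1,0],[1.5,0,0,-3,0],[1.5,0,0,-5,0],[1.5,1,0,-7,0],[1.5,4,0.4,-7,0],[1.5,7,0.7,-7,0],[1.5,10,1.1,-7,0],[1.5,13,1.4,-7,0],[1.5,16,1.7,-7,0],[1.5,18,1.9,-7,0],[1.5,19.2,2,-7,0],[1.5,19.3,2,-7,0],[1.5,19.3,2,-7,0],[1.5,19.3,2,-7,0],[1.5,19.3,2,-7,0]]]'

```text
clock: 17.5
position: [0.6468, 0.1868, 0.0918]
orientation: [-3.14, -0.085, 0.001]
wrist_force: [0.6, -0.2, 0.4]
grip_width: 0.02
gripper_force: 9.9
```

```bash
python3 - <<'E'
from h import *
for n in('top','scene'): grab(n,'5')
b=cv2.imread('pics/scene_5.png')[130:250,120:280]
cv2.imwrite('pics/c6.png',cv2.resize(b,(640,480),interpolation=2))
to(.648,.1862,.036,3)
p=readout.observe()['position'];print(proj('scene',[[p[0],p[1],p[2]-.0205],[.648,.1862,.028]])-[120,130])
E
```

```text
xyz cm [0.08 0.06 5.59] turn 0.07 curyaw 3.07 pos [0.6472 0.1867 0.0919] clk 17.6
[[53.75707846 61.29762007]
 [56.20404202 75.6254929 ]]
```

View pics/c6.png

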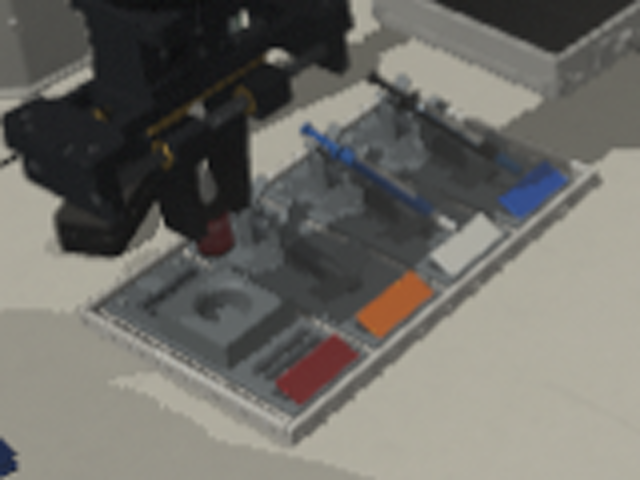

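The bottle's underside at (213,247) and the hole centre at about (222,306) match the projections within about 1 px. I'll lower it straight down.

Request:
carry_out --increments '[[[1.5,0,0,1.5,0],[1.5,0,0,3,0],[1.5,0,0,3.8,0],[1.5,0,0,4.3,0],[1.5,0,0,4.8,0],[1.5,0,0,5.3,0],[1.5,0,0,5.6,0],[1.5,0,0,5.7,0],[1.5,0,0,5.7,0]]]'

```text
clock: 18.5
position: [0.6481, 0.1866, 0.0352]
orientation: [-3.14, -0.083, -0.001]
wrist_force: [0.1, -0.1, 2.0]
grip_width: 0.0204
gripper_force: 10.0
```

Contact is light at the expected height, so I'll release and rise.

Request:
carry_out --increments '[[[1.5,0,0,0.1,0],[2.4,0,0,0.1,0],[2.7,0,0,0.1,0],[3.2,0,0,0,0],[3.2,0,0,0,0],[3.2,0,0,-1,0],[3.2,0,0,-3,0],[3.2,0,0,-6,0],[3.2,0,0,-9,0],[3.2,-2,-3,-9,0],[3.2,-5,-7,-9,0],[3.2,-8,-11,-9,0],[3.2,-11,-15,-9,0],[3.2,-14,-18,-9,0],[3.2,-14,-18,-9,0],[3.2,-14,-18,-9,0]]]'

```text
clock: 20.1
position: [0.4976, 0.3599, 0.1254]
orientation: [-3.14, -0.088, -0.001]
wrist_force: [1.2, -0.6, 0.9]
grip_width: 0.0318
gripper_force: 0.0
```

```bash
python3 - <<'E'
from h import *
to(.507,.372,.07,106.1)
E
```

```text
xyz cm [ 1.   -1.15  5.55] turn -102.9 curyaw 3.2 pos [0.4976 0.3599 0.1254] clk 20.1
```

Request:
carry_out --increments '[[[5,1,-1.1,0,-8],[5,1,-1.1,0,-16],[5,1,-1.1,0,-24],[5,1,-1.1,0,-32],[5,1,-1.1,0,-40],[5,1,-1.1,0,-48],[5,1,-1.1,0,-56],[5,1,-1.1,1,-64],[5,1,-1.1,2,-72],[5,1,-1.1,3,-80],[5,1,-1.1,4,-88],[5,1,-1.1,5,-96],[5,1,-1.1,5.5,-103],[5,1,-1.1,5.5,-103],[5,1,-1.1,5.5,-103],[5,1,-1.1,5.5,-103]]]'

```text
clock: 21.7
position: [0.5086, 0.3699, 0.0702]
orientation: [1.894, 2.506, 0.001]
wrist_force: [0.2, -0.8, -0.1]
grip_width: 0.0499
gripper_force: 0.0
```

```bash
python3 - <<'E'
from h import *
for n in('top','scene'): grab(n,'6')
a=cv2.imread('pics/top_6.png')[130:240,90:300]; b=cv2.imread('pics/scene_6.png')[160:320,100:290]
a=cv2.resize(a,(573,300),interpolation=2); b=cv2.resize(b,(356,300),interpolation=2)
cv2.imwrite('pics/c7.png',cv2.resize(np.hstack([a,b]),(800,258)))
to(.507,.372,.0025,106.1)
E
```

```text
xyz cm [ 0.2  -0.08  6.77] turn -0.16 curyaw 105.94 pos [0.5082 0.3703 0.0702] clk 21.8
```

View pics/c7.png

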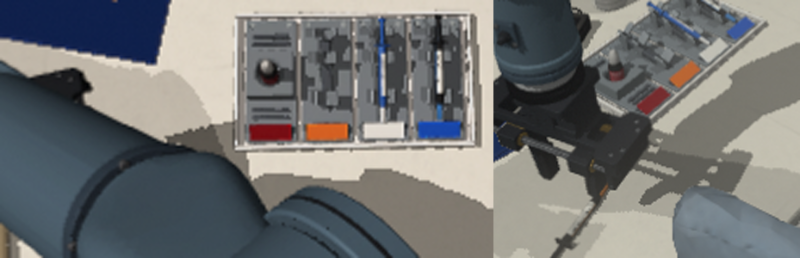

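The bottle stands in the well (267,70), and the gripper is over the orange syringe. I'll descend and grip.

Request:
carry_out --increments '[[[5,0.2,-0.1,2,0],[5,0.2,-0.1,4,0],[5,0.2,-0.1,6,0],[5,0.2,-0.1,6.7,0],[5,0.2,-0.1,6.7,0],[0.3,0.2,-0.1,6.7,0],[0.3,0.2,-0.1,6.7,0],[0.3,0.2,-0.1,6.7,0],[0.3,0.2,-0.1,6.7,0],[0.3,0.2,-0.1,6.7,0],[0.3,0.2,-0.1,6.7,0],[0.3,0.2,-0.1,4,0],[0.3,0.2,-0.1,0,0],[0.3,0.2,-0.1,-4,0],[0.3,0.2,-0.1,-8,0],[0.3,0.2,-0.1,-8,0],[0.3,0.2,-0.1,-8,0]]]' --newtons 8

```text
clock: 23.5
position: [0.5066, 0.3721, 0.1504]
orientation: [1.889, 2.509, 0.002]
wrist_force: [0.2, -0.1, -1.2]
grip_width: 0.0102
gripper_force: 8.0
```

```bash
python3 - <<'E'
from h import *
to(.6443,.1179,.14,3)
E
```

```text
xyz cm [-28.24   6.21   1.04] turn 103.04 curyaw 106.04 pos [0.5066 0.3721 0.1504] clk 23.5
```

Request:
carry_out --increments '[[[0.3,-2,0.5,0,8],[0.3,-4,1,0,16],[0.3,-6,1.4,0,24],[0.3,-8,1.8,0,32],[0.3,-10,2.2,0,40],[0.3,-12,2.7,0,48],[0.3,-14,3.1,0,56],[0.3,-16,3.5,0,64],[0.3,-18,4,0,72],[0.3,-20,4.4,0,80],[0.3,-22,4.8,0,86],[0.3,-24,5.3,0,92],[0.3,-26,5.7,0.5,97],[0.3,-27.5,6.1,1,101],[0.3,-28.2,6.2,1,103],[0.3,-28.2,6.2,1,103],[0.3,-28.2,6.2,1,103],[0.3,-28.2,6.2,1,103],[0.3,-28.2,6.2,1,103]]]'

```text
clock: 25.4
position: [0.6434, 0.1192, 0.1398]
orientation: [-3.14, -0.087, 0.0]
wrist_force: [-0.7, 0.2, -0.4]
grip_width: 0.0102
gripper_force: 8.0
```

```bash
python3 - <<'E'
from h import *
to(.6443,.1179,.033,3)
E
```

```text
xyz cm [ 0.08  0.14 10.68] turn 0.16 curyaw 3.16 pos [0.6434 0.1192 0.1398] clk 25.4
```

```bash
python3 - <<'E'
from h import *
im,d=grab('scene','7'); p=readout.observe()['position']
h,s,v=cv2.split(cv2.cvtColor(im,cv2.COLOR_RGB2HSV)); m=((h>6)&(h<20)&(s>130)).astype('uint8')
n,l,st,c=cv2.connectedComponentsWithStats(m)
g=p+[0,0,.003]
print(proj('scene',[g-np.r_[AX,0]*k for k in(.055,.0465,.038)]))
for i in range(1,n):
    if st[i,4]>3 and 120<st[i,0]<300: print(st[i],c[i].round(1))
E
```

```text
[[212.15653732 160.09848258]
 [209.18532858 158.79018779]
 [206.24191914 157.4942658 ]]
[205 158   7   4  17] [208.4 159.3]
[210 198  18  16 138] [218.2 205.6]
```

Request:
carry_out --increments '[[[0.3,0.1,0.1,2,0],[0.3,0.1,0.1,4,0],[0.3,0.1,0.1,6,0],[0.3,0.1,0.1,8,0],[0.3,0.1,0.1,9,0],[0.3,0.1,0.1,9.6,0],[0.3,0.1,0.1,10,0],[0.3,0.1,0.1,10.3,0],[0.3,0.1,0.1,10.6,0],[0.3,0.1,0.1,10.7,0],[0.3,0.1,0.1,10.7,0]]]' --newtons 5

```text
clock: 26.55
position: [0.6453, 0.117, 0.0331]
orientation: [3.14, 0.083, 0.002]
wrist_force: [0.5, -0.9, 0.4]
grip_width: 0.0101
gripper_force: 5.0
```

Request:
carry_out --increments '[[[0.3,0,0,0.15,0],[0.3,0,0,0.15,0],[1.4,0,0,0.1,0],[1.7,0,0,0.1,0],[2.2,0,0,0.1,0],[2.2,0,0,0,0],[2.2,0,0,-1,0],[2.2,0,0,-3,0],[2.2,0,0,-6,0],[2.2,0,0,-9,0],[2.2,0,0,-12,0],[2.2,-4,3,-14,0],[2.2,-8,6,-14,0],[2.2,-12,10,-14,0],[2.2,-15,14,-14,0],[2.2,-17,18,-14,0],[2.2,-17,22,-14,0],[2.2,-17,24,-14,0],[2.2,-17,24,-14,0]]]'

```text
clock: 28.45
position: [0.4876, -0.1354, 0.1736]
orientation: [3.139, 0.074, 0.002]
wrist_force: [1.1, 1.2, 0.6]
grip_width: 0.0222
gripper_force: 0.0
```

```bash
python3 - <<'E'
from h import *
for n in('top','scene'): grab(n,'8')
a=cv2.imread('pics/top_8.png')[125:240,180:400]; b=cv2.imread('pics/scene_8.png')[120:240,135:315]
a=cv2.resize(a,(574,300),interpolation=2); b=cv2.resize(b,(450,300),interpolation=2)
cv2.imwrite('pics/c8.png',cv2.resize(np.hstack([a,b]),(800,234)))
seat('8','or')
s=readout.observe();print(s['position'],s['clock'])
# cap tag-end positions per lane: bottle cap and label
for n in('top','scene'):
    im,d=load(n,'8');P=cloud(n,d);m=(np.hypot(P[...,0]-.648,P[...,1]-.186)<.03)&(P[...,2]>.05); print(n,P[m].mean(0),P[m][:,2].max())
E
```

```text
top or [(np.float64(-0.054), np.float64(0.029), np.float64(-0.0048)), (np.float64(-0.042), np.float64(0.034), np.float64(-0.0012)), (np.float64(-0.03), np.float64(0.036), np.float64(-0.0043)), (np.float64(-0.018), np.float64(0.038), np.float64(-0.0045)), (np.float64(-0.006), np.float64(0.04), np.float64(-0.0045)), (np.float64(0.006), np.float64(0.043), np.float64(-0.0026)), (np.float64(0.018), np.float64(0.047), np.float64(-0.0033)), (np.float64(0.03), np.float64(0.049), np.float64(-0.0016)), (np.float64(0.042), np.float64(0.05), np.float64(0.0032)), (np.float64(0.054), np.float64(0.054), np.float64(-0.0043)), (np.float64(0.066), np.float64(0.012), np.float64(-0.0034))]
scene or [(np.float64(-0.054), np.float64(0.03), np.float64(-0.0008)), (np.float64(-0.042), np.float64(0.033), np.float64(-0.0002)), (np.float64(-0.03), np.float64(0.036), np.float64(0.0002)), (np.float64(-0.018), np.float64(0.039), np.float64(-0.001)), (np.float64(-0.006), np.float64(0.042), np.float64(-0.0007)), (np.float64(0.006), np.float64(0.043), np.float64(-0.0005)), (np.float64(0.018), np.float64(0.046), np.float64(-0.0014)), (np.float64(0.03), np.float64(0.049), np.float64(-0.0006)), (np.float64(0.042), np.float64(0.049), np.float64(0.0004)), (np.float64(0.054), np.float64(0.051), np.float64(0.0008)), (np.float64(0.066), np.float64(0.015), np.float64(-0.0006))]
[ 0.48797953 -0.13105676  0.17318904] 28.55
top [0.64361947 0.18227129 0.0636614 ] 0.0726395354710162
scene [0.64607979 0.18830901 0.06264645] 0.07250426712288227
```

View pics/c8.png

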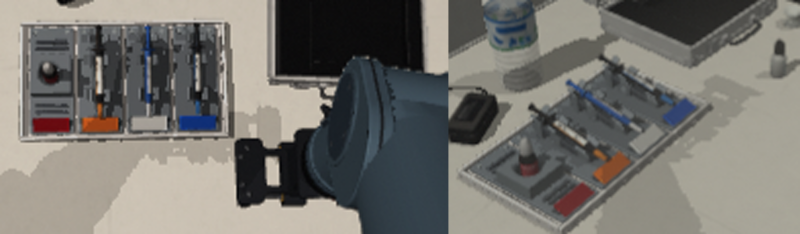

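All four items are seated: the syringes on the slope in their lanes at the matching tags, and the bottle upright in the well with its top at 72 mm. I'll hand in.

Request:
carry_out --increments '[[[2.2,0,0,0,0],[2.2,0,0,0,0],[2.2,0,0,0,0],[2.2,0,0,0,0],[2.2,0,0,0,0]]]'

```text
clock: 29.05
position: [0.4878, -0.1312, 0.1727]
orientation: [-3.14, -0.084, 0.0]
wrist_force: [0.1, 1.0, 0.4]
grip_width: 0.022
gripper_force: 0.0
```

```bash
python3 -c "
from workcell import bot
print(bot.hand_in())"
```

```text
the job is handed in; nothing more can be done
None
```

The job is handed in at 29 s (no verdict was returned): in the camera checks all three syringes lie seated in their colour-matched cradles and the red-labelled bottle stands upright in the well; the arm did not handle the other bottle or the pen, though I did not re-measure their positions at the end.

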